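Show a flanged roller to the inspection camera

TASK

Of the three rollers in the V-block holder, take out the one with a disc on one end only and hold it up in the air to the inspection camera: the flat outer face of the disc towards the lens and square to it, centred on the lens axis, 110 mm in front of the lens. Finish while still holding it there, still and in the gripper alone; leave the other two rollers in their V-blocks and do not touch the camera or its stand.

Things in the scene. Friction and masses are not known exactly. Their poses are not given: they have to be found in the camera images.
- one_disc_roller: Roller to show: cylinder 28 mm across, 100 mm long, 0.14-0.28 kg, lying level. Origin on its axis mid-cylinder; x along the axis to its disc (y, z may be rolled about x). Disc 52 mm across, 8 mm thick, at x = 50 to 58 mm, in the holder always at the end away from the robot; at the other end a pin 10 mm across, 12 mm long. Centre of mass 11 mm from the origin towards the disc.
- disc_face (a point): Centre of the flat outer face of that disc (58 mm from the roller's origin along x); its x axis is the outward normal of the face.
- plain_roller: Bystander: same cylinder, no disc, a pin at each end. Origin at its middle, on its axis.
- two_disc_roller: Bystander: same cylinder with such a disc on both ends. Origin at its middle, on its axis.
- holder: Fixed black plate 110 x 240 x 10 mm with 3 pairs of grey V-blocks 80 mm apart in y, one roller in each (which is where varies). Origin under its centre on the table, z up. Rollers lie centred along its x, axis 54 mm above the table. V-blocks at x = -33 and +33 mm: 10 mm thick, 42 mm wide, tops 51 mm above the table; between the two of a pair the roller is free on both sides for fingers.
- camera_stand: Fixed camera stand: steel base 120 x 120 x 14 mm, aluminium post 30 x 30 mm, 420 mm tall. Origin on the bare table straight below the view point, z up; the post's axis is at its x = +210 mm, y = 0, and the camera looks towards its -x, roughly to the robot. The blue camera head with its white ring light (68 mm across) is clamped on the post at a height that varies by 60 mm between starts.
- lens (a point): Centre of the lens front, in the middle of the ring light's front, 245 to 305 mm above the table, 115 mm from the post's axis. Its +x points back into the camera: the camera looks along its -x, always 30 degrees below horizontal, in the stand's xz plane. Its y is horizontal.
- view_point (a point): The point 110 mm in front of the lens on the lens axis, where the centre of the disc's face belongs; same axes as lens, so +x points at the lens. 190 to 250 mm above the table.
Mind the look-alikes: they are no part of the job. What is shaped like the one_disc_roller but purple, red or yellow is not meant.

How it is judged:
On the way:
1. the one-disc roller is lifted clear of the holder in the gripper (height (world z) of one_disc_roller above 0.11 m and contact force between the fingers and one_disc_roller above 1 N and contact force between holder and one_disc_roller below 0.1 N), for 0.2 s.
At the end, for the whole second after the job is handed in: One-disc roller held still in the gripper alone: disc face centre within 18 mm of the point 110 mm in front of the lens, roller axis within 0.17 rad (10 degrees) of the lens axis, disc towards the lens; the other two rollers within 15 mm of their starts (all of step 1 and distance between disc_face and view_point below 0.018 m and angle between the x axis of one_disc_roller and the x axis of view_point, either way round below 0.17 rad and x of one_disc_roller in the frame of view_point below -0.03 m and contact force between camera_stand and one_disc_roller below 0.1 N and linear speed of one_disc_roller below 0.02 m/s and angular speed of one_disc_roller below 0.2 rad/s and distance of each of plain_roller, two_disc_roller from where it was at the start of the episode below 0.015 m); the arm keeps its last pose, push and grip.
It fails at once if the camera or its stand is touched by the robot or the roller (over 1 N) (contact force between any of the arm, the fingers, one_disc_roller and camera_stand above 1 N).
It fails at once if another roller is moved more than 30 mm (distance of any of plain_roller, two_disc_roller from where it was at the start of the episode above 0.03 m).
It also fails if it takes over 32 s, if anything falls off the work surface, if the arm or the gripper's body presses on something with over 40 N, if the wrist force passes 120 N, or if a joint passes its speed limit or range.

ROBOT

A 7-joint arm with a two-finger parallel gripper is mounted at the origin on the work surface. World frame = base frame: x ahead of the robot, y to its left, z up, the work surface at z = 0. Lengths are in m, angles in rad, forces in N, time in s.
With the tool pointing down it reaches from about 0.425 to 0.875 m from the base axis. Payload 9.9 kg.
Tool frame: the origin (TCP) lies on the centre line of the jaws, within the pads' length; the fingertips stand 11 mm ahead of it and the grasp point (between the pads) lies 8 mm behind it (ctrl.tip_extent is the distance from the TCP to the fingertips, in m); z points along the fingers, x is the direction in which the jaws open and shut, and the axes are right-handed (so a half turn about z gives the same grasp; the last joint's range is limited). The gripper opens to 85 mm and grips with 20 to 120 N. Pads are 22 mm wide; open, the fingers measure 114 mm over their backs; the gripper's body (76 mm by 85 mm) begins 54 mm behind the grasp point. The pads swing forward as they close: fully open they stand 13 mm farther back than shut.
Start: joints at [-0.084, 0.576, 0.025, 1.437, -0.015, 1.129, -0.057], TCP at [0.675, 0, 0.242] pointing down, gripper open.
Joint ranges: [-2.76, 2.76], [-0.34, 2.15], [-1.52, 1.57], [0.19, 2.46], [-1.09, 4.23], [0.17, 1.99], [-2.82, 2.82]. Speed limits (rad/s): [2.22, 2.22, 3.01, 3.01, 3.14, 3.14, 3.14].

INTERFACE

Orientations are given as a 3x3 rotation matrix whose columns are the frame's x, y, z axes.
In Python, from rig import ctrl gives the robot as it stands.
- The arm moves only by the shell command python3 -m inch 'ROWS'. ROWS is a JSON object of lists of equal length, an entry for each row: "translation": the shift along the tool's x, y, z in mm, a list of three; "rotation": the turn, a rotation vector about the tool's x, y, z in rad, a list of three; "fingers": the gripper's target within -1 to 1 (fully open at 1, half-way at 0, shut at -1). In form: {"translation": [[dx, dy, dz], ...], "rotation": [[rx, ry, rz], ...], "fingers": [fingers, ...]}. A call has exactly 10 rows; each row shifts and turns the commanded pose from where the row before left it, along the tool's axes as they then stand; what a row does not reach is not made up. A row lasts 1/10 s, in which the tool goes at most 50 mm and 8.59 degrees, less where a joint would pass 70% of its speed; a pose out of reach is approached as far as the arm can. A call is refused whole if a number of a shift passes 50 or a number of a turn 0.15, either way. A call with a gripper value outside its range is refused whole. The fingers move at their own pace and stop on an object; the grip force is fixed at half the most. Time passes only in rows, so rows that do not move let the fingers close, or fill a call up. It gives the time, the measured TCP pose, the force and the opening at its end, in the units of the state.
- ctrl.get_obs(): the state, without advancing time (a new reading comes with each control period).
- ctrl.capture(name): name is "scene" or "side" or "wrist"; returns a dict with "frame" (420x560x3 uint8, red, green, blue), "fov_y" (degrees; the focal length in pixels is half the picture's height over the tangent of half this angle, whatever the lens; pixels are square), "cx", "cy" (the principal point, pixels), "T" (4x4, takes a point from camera to world coordinates). Camera axes: x right, y down, z forward; pixel columns grow to the right and rows downward; lengths in m; the calibration is good to about 2 mm. A picture is of the moment at which its call begins. There is no depth.
- ctrl.hand_in(): hands the job in, once; it reports no verdict.
The state is a dict: "time_s": time; "joint_positions": joint angles; "joint_vel": joint speeds; "joint_efforts": joint torques, N m; "tool_pos": TCP position; "tool_rot": TCP orientation; "wrist_force": force on the tool from outside, world axes, zero at the start; "moment": the same for the moment, N m; "grip_width": finger opening in m.
Only numpy, scipy, OpenCV 4.12 (cv2) and the standard library are available. Lean on these libraries where they do the work, as an engineer would, in place of code of your own. Each camera call takes 0.05 s, during which the arm holds its last target.

## Working session

There is one attempt and no reset: what is moved stays moved. The work goes in short steps, Python scripts to look and compute and a shell command to move; the robot and the scene stay as the last step left them, time stands still between calls to the robot, and variables do not carry over. Pictures are saved under pics/ and viewed, and the job is handed in when it is done.

```bash
ls; mkdir -p pics
python3 - <<'E'
from rig import ctrl
import cv2
o=ctrl.get_obs();print(o)
for n in ["scene","side","wrist"]:
    c=ctrl.capture(n);cv2.imwrite(f"pics/{n}0.png",c["frame"][:,:,::-1])
    print(n,c["fov_y"],c["cx"],c["cy"],c["T"].round(4).tolist() if hasattr(c["T"],'round') else c["T"])
E
```

```text
pics
{'time_s': 0.0, 'joint_positions': array([-0.08376529,  0.57651135,  0.02484258,  1.43790676, -0.01502228,
        1.12898   , -0.0565097 ]), 'joint_vel': array([ 2.07385999e-05,  6.18475349e-04,  2.42761377e-04, -1.17307460e-04,
        4.22915530e-04,  5.07877235e-04, -5.16401033e-04]), 'joint_efforts': array([ 1.10782021e-03, -7.65753937e+01,  2.25157209e+00, -2.85965914e+01,
        1.54639565e-02,  1.25475466e-02,  7.09064329e-05]), 'tool_pos': array([ 6.74572307e-01, -8.43275204e-06,  2.41456987e-01]), 'tool_rot': array([[ 9.99998688e-01, -1.85150049e-05, -1.61990900e-03],
       [-1.86171937e-05, -9.99999998e-01, -6.30679751e-05],
       [-1.61990783e-03,  6.30980505e-05, -9.99998686e-01]]), 'wrist_force': array([-0.02994561, -0.6619308 ,  0.35421149]), 'moment': array([ 0.06809114,  0.01862855, -0.00837782]), 'grip_width': 0.08492577013132778}
scene 56.73437792120851 288.6004426450795 213.41992022891984 [[0.8524, 0.2855, -0.4381, 0.9144], [0.5227, -0.4413, 0.7294, -0.5824], [0.0149, -0.8507, -0.5254, 0.6415], [0.0, 0.0, 0.0, 1.0]]
side 51.191733270201034 279.30297985073946 203.87157647250424 [[0.9972, -0.0637, 0.0385, 0.4709], [-0.0731, -0.7408, 0.6677, -0.5857], [-0.014, -0.6687, -0.7434, 0.8749], [0.0, 0.0, 0.0, 1.0]]
wrist 66.31888428155082 278.0776513185071 208.9766767382453 [[1.0, 0.0012, -0.0016, 0.6746], [0.0007, -0.9645, -0.2641, 0.0667], [-0.0018, 0.2641, -0.9645, 0.3732], [0.0, 0.0, 0.0, 1.0]]
```

View pics/scene0.png

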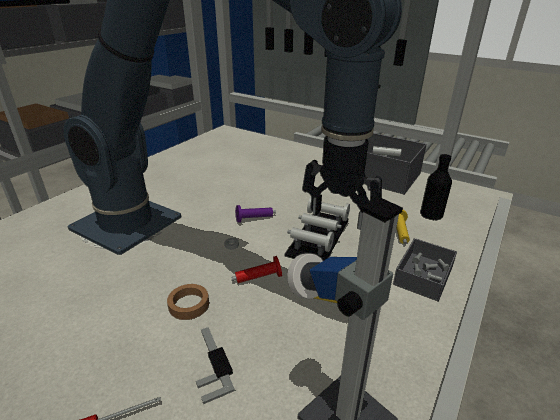

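View pics/side0.png

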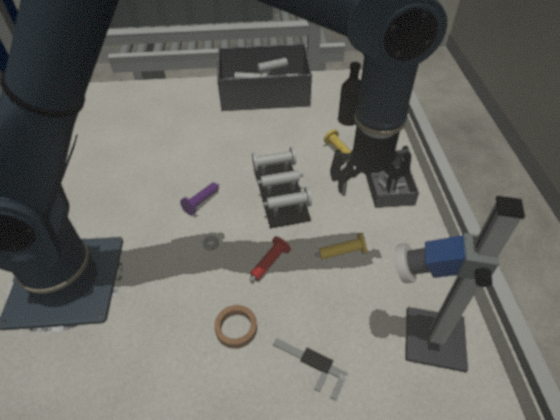

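View pics/wrist0.png

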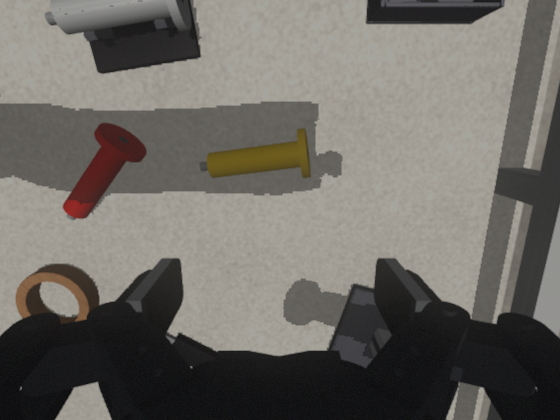

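The side view shows the three grey rollers in the holder at about (274,160), (281,180) and (288,202). Purple, red and yellow look-alikes lie on the table. The camera head is at about (430,258). Next I'll enlarge the holder and ring.

Run:
```python
import cv2,numpy as np
s=cv2.imread("pics/side0.png");c=cv2.imread("pics/scene0.png")
a=cv2.resize(s[140:230,240:330],(400,400),interpolation=cv2.INTER_CUBIC)
b=cv2.resize(c[190:280,270:360],(400,400),interpolation=cv2.INTER_CUBIC)
cv2.imwrite("pics/crop1.png",np.hstack([a,b]))
a=cv2.resize(s[230:300,380:480],(400,280),interpolation=cv2.INTER_CUBIC)
b=cv2.resize(c[240:310,275:375],(400,280),interpolation=cv2.INTER_CUBIC)
cv2.imwrite("pics/crop2.png",np.hstack([a,b]))
```

```text
(no output)
```

View pics/crop1.png

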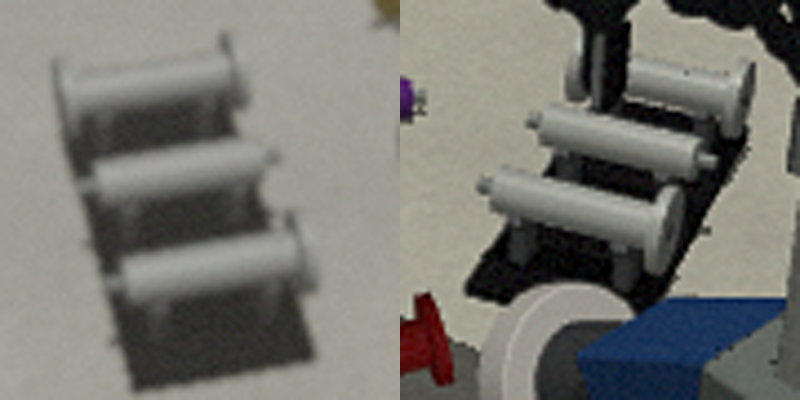

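View pics/crop2.png

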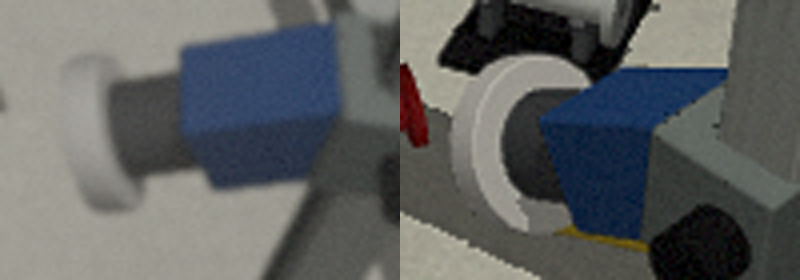

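Candidates in the side view: (274,160) has discs on both ends, (281,180) has pins on both ends, and (288,202) has a pin at the robot end and a disc at the far end only. The last one, nearest the camera stand (-y side), is the one meant, and the crop confirms it. Next I'll measure the stand base, ring and roller.

```bash
cat > h.py <<'E'
import numpy as np,cv2
from rig import ctrl
def ray(c,u,v):
    f=210/np.tan(np.radians(c["fov_y"])/2); T=np.array(c["T"])
    d=T[:3,:3]@np.array([(u-c["cx"])/f,(v-c["cy"])/f,1]); return T[:3,3],d/np.linalg.norm(d)
def onz(c,u,v,z):
    o,d=ray(c,u,v); return o+d*(z-o[2])/d[2]
def proj(c,P):
    f=210/np.tan(np.radians(c["fov_y"])/2); T=np.array(c["T"])
    p=T[:3,:3].T@(np.array(P)-T[:3,3]); return np.array([p[0]/p[2]*f+c["cx"],p[1]/p[2]*f+c["cy"]])
def tri(rays):
    A=np.zeros((3,3));b=np.zeros(3)
    for o,d in rays:
        M=np.eye(3)-np.outer(d,d);A+=M;b+=M@o
    return np.linalg.solve(A,b)
E
python3 - <<'E'
import pickle
from h import *
cs={n:ctrl.capture(n) for n in["scene","side"]}
pickle.dump(cs,open("cs.pkl","wb"))
s,c=cs["side"],cs["scene"]
for n,f in cs.items():
    im=f["frame"]; hsv=cv2.cvtColor(im,cv2.COLOR_RGB2HSV)
    m=cv2.inRange(hsv,(105,120,40),(125,255,255)); k,l,st,ce=cv2.connectedComponentsWithStats(m)
    print(n,[ (st[i].tolist()) for i in range(1,k) if st[i][4]>150])
print("roller",onz(s,268.6,202.3,.054),onz(s,306.4,198,.054))
b=cv2.resize(s["frame"][290:390,390:490,::-1],(600,600),interpolation=cv2.INTER_CUBIC)
cv2.imwrite("pics/base.png",b)
b=cv2.resize(s["frame"][190:290,385:525,::-1],(798,570),interpolation=cv2.INTER_CUBIC)
cv2.imwrite("pics/head.png",b)
E
```

```text
scene [[201, 0, 23, 129, 1433], [229, 0, 26, 95, 1861], [151, 32, 40, 46, 1363], [235, 103, 30, 31, 665], [144, 113, 53, 44, 1209], [310, 257, 47, 43, 1006]]
side [[427, 237, 37, 26, 590]]
roller [0.48688702 0.159244   0.054     ] [0.58369553 0.16573849 0.054     ]
```

View pics/base.png

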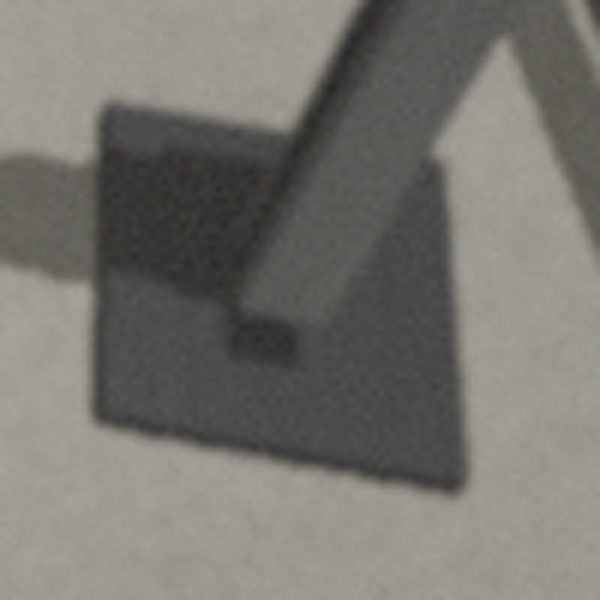

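View pics/head.png

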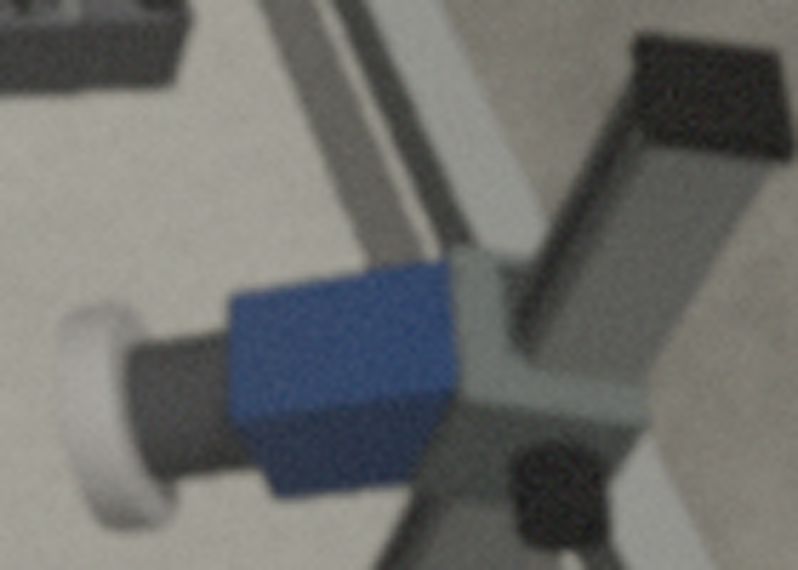

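Run:
```python
import pickle
from h import *
cs=pickle.load(open("cs.pkl","rb"));s,c=cs["side"],cs["scene"]
P=np.array([onz(s,390+u/6,290+v/6,.014) for u,v in [(105,103),(440,155),(465,480),(97,413)]])
print(P.round(4)); 
for i in range(4): d=P[(i+1)%4]-P[i];print(np.linalg.norm(d).round(4),(np.degrees(np.arctan2(d[1],d[0]))%90).round(1))
print("base",P.mean(0))
T=np.array([onz(s,385+u/5.7,190+v/5.7,.42) for u,v in [(640,35),(780,50),(793,160),(645,140)]])
print(T.round(4),T.mean(0))
R=tri([ray(s,405.7,262.8),ray(c,306.3,276)]);print("ring",R,proj(s,R),proj(c,R))
```

```text
[[ 0.7707 -0.137   0.014 ]
 [ 0.8834 -0.1667  0.014 ]
 [ 0.8508 -0.2805  0.014 ]
 [ 0.7374 -0.2491  0.014 ]]
0.1166 75.2
0.1184 74.0
0.1176 74.5
0.117 73.5
base [ 0.81058695 -0.208311    0.014     ]
[[ 0.8007 -0.1888  0.42  ]
 [ 0.8326 -0.1966  0.42  ]
 [ 0.8202 -0.2309  0.42  ]
 [ 0.7882 -0.2219  0.42  ]] [ 0.81042166 -0.20955948  0.42      ]
ring [ 0.7065159  -0.17994873  0.25230081] [405.58428421 263.30159213] [306.67484393 275.561198  ]
```

Measured: stand yaw about -15.5°, lens near (0.700,-0.178,0.248), view point near (0.608,-0.153,0.193), roller near (0.535,0.162) with yaw about 4°. Next I turn the jaws across the roller and move above it to look.

```bash
python3 -m inch '{"translation":[[0,0,0],[0,0,0],[0,0,0],[0,0,0],[0,0,0],[0,0,0],[0,0,0],[0,0,0],[0,0,0],[0,0,0]],"rotation":[[0,0,-0.15],[0,0,-0.15],[0,0,-0.15],[0,0,-0.15],[0,0,-0.15],[0,0,-0.15],[0,0,-0.15],[0,0,-0.15],[0,0,-0.15],[0,0,-0.15]],"fingers":[1,1,1,1,1,1,1,1,1,1]}'
python3 -m inch '{"translation":[[0,0,0],[28.5,-21.5,7],[28.5,-21.5,7],[28.5,-21.5,7],[28.5,-21.5,7],[28.5,-21.5,7],[28.5,-21.5,7],[0,0,0],[0,0,0],[0,0,0]],"rotation":[[0,0,-0.137],[0,0,0],[0,0,0],[0,0,0],[0,0,0],[0,0,0],[0,0,0],[0,0,0],[0,0,0],[0,0,0]],"fingers":[1,1,1,1,1,1,1,1,1,1]}'
python3 - <<'E'
from h import *
import pickle
w=ctrl.capture("wrist");pickle.dump(w,open("w1.pkl","wb"))
cv2.imwrite("pics/w1.png",w["frame"][:,:,::-1])
o=ctrl.get_obs();print(o["tool_pos"],o["tool_rot"].round(3),o["joint_positions"].round(2))
E
```

```text
time_s: 1.25
tool_pos: [0.6749, -0.0001, 0.2422]
tool_rot: [[0.065, 0.998, -0.0], [0.998, -0.065, -0.0], [-0.0, -0.0, -1.0]]
wrist_force: [-0.2, 0.4, 0.4]
grip_width: 0.0856
time_s: 2.25
tool_pos: [0.5358, 0.1611, 0.2004]
tool_rot: [[-0.065, 0.998, 0.001], [0.998, 0.065, -0.0], [-0.001, 0.001, -1.0]]
wrist_force: [-0.3, -0.3, -0.2]
grip_width: 0.0852
[0.53586518 0.16095632 0.20035568] [[-0.064  0.998  0.   ]
 [ 0.998  0.064 -0.   ]
 [-0.     0.    -1.   ]] [-0.08  0.47 -0.43  1.79  0.24  0.93  1.02]
```

View pics/w1.png

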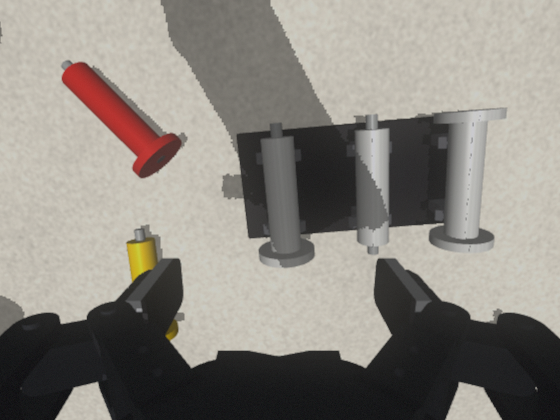

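The wrist view shows the one-disc roller at left in the holder, pin at (276,128), disc at (287,250). The plain roller is at (373,185) and the two-disc roller at (467,175).

Run:
```python
from h import *
import pickle
w=pickle.load(open("w1.pkl","rb"))
cv2.imwrite("pics/w1c.png",cv2.resize(w["frame"][110:280,220:330,::-1],(388,600),interpolation=cv2.INTER_CUBIC))
print(np.array(w["T"])[:3,3],proj(w,[.536,.161,.054]))
a=onz(w,277,138,.054+.0);b=onz(w,286,240,.054);print(a,b,np.linalg.norm(a-b),np.degrees(np.arctan2(*(b-a)[[1,0]])))
# holder corners at z=.01
print([onz(w,u,v,.01).round(4).tolist() for u,v in [(238,134),(249,237)]])
```

```text
[0.46901466 0.15698324 0.33203019] [277.99481271 199.36066222]
[0.48280979 0.15666764 0.054     ] [0.5739192  0.17087618 0.054     ] 0.09221066600419876 8.863900427235182
[[0.4837, 0.1184, 0.01], [0.5897, 0.1335, 0.01]]
```

View pics/w1c.png

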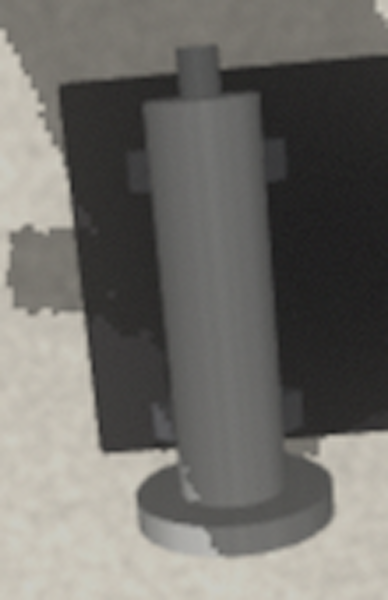

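Run:
```python
from h import *
import pickle
w=pickle.load(open("w1.pkl","rb"))
g=lambda u,v,z:onz(w,220+u/3.53,110+v/3.53,z)
a=g(203,95,.068);b=g(232,504,.068);print(a,b,np.linalg.norm(a-b),np.degrees(np.arctan2(*(b-a)[[1,0]])),(a+b)/2)
p=g(197,46,.059);print("pin",p)
d=[g(136,490,.054),g(333,490,.054)];print("disc",d,(d[0]+d[1])/2)
```

```text
[0.48123684 0.15703438 0.068     ] [0.5806542  0.17079802 0.068     ] 0.10036557523580014 7.8820990038638055 [0.53094552 0.1639162  0.068     ]
pin [0.47064099 0.15492029 0.059     ]
disc [array([0.58428591, 0.14605767, 0.054     ]), array([0.58086842, 0.19774083, 0.054     ])] [0.58257717 0.17189925 0.054     ]
```

The measured length is 100.4 mm and the disc width 51.8 mm, so the fit is good: middle (0.531,0.164), yaw 7.9°. I'll align and descend.

```bash
python3 -m inch '{"translation":[[0,0,0],[3.7,0.5,20],[0,0,20],[0,0,20],[0,0,20],[0,0,20],[0,0,20],[0,0,20],[0,0,10],[0,0,4]],"rotation":[[0,0,-0.072],[0,0,0],[0,0,0],[0,0,0],[0,0,0],[0,0,0],[0,0,0],[0,0,0],[0,0,0],[0,0,0]],"fingers":[1,1,1,1,1,1,1,1,1,1]}'
python3 - <<'E'
from h import *
for n in ["wrist","side"]:
    w=ctrl.capture(n);f=w["frame"][:,:,::-1]
    cv2.imwrite(f"pics/{n}2.png",f if n=="wrist" else cv2.resize(f[110:260,200:400],(800,600)))
E
```

```text
time_s: 3.3
tool_pos: [0.5351, 0.165, 0.0454]
tool_rot: [[-0.137, 0.991, -0.001], [0.991, 0.137, -0.001], [-0.001, -0.001, -1.0]]
wrist_force: [0.3, -0.6, -0.3]
grip_width: 0.0853
```

View pics/wrist2.png

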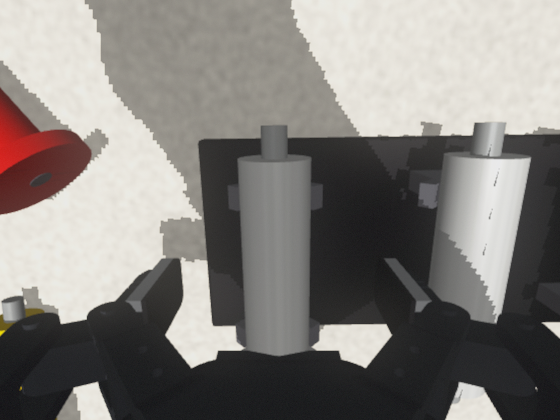

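View pics/side2.png

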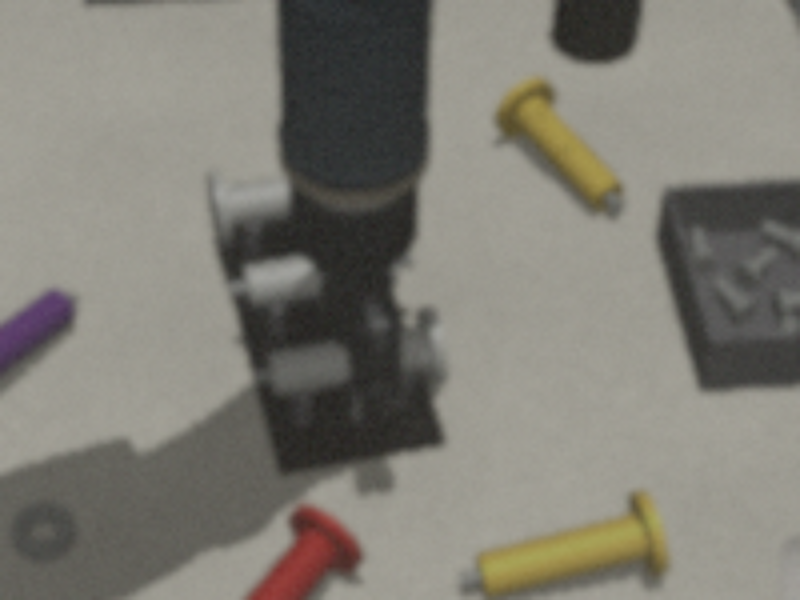

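The wrist view shows the roller centred between the open pads (about x 278, pads at 180 and 388) and running straight. Close.

```bash
python3 -m inch '{"translation":[[0,0,0],[0,0,0],[0,0,0],[0,0,0],[0,0,0],[0,0,0],[0,0,0],[0,0,0],[0,0,0],[0,0,0]],"rotation":[[0,0,0],[0,0,0],[0,0,0],[0,0,0],[0,0,0],[0,0,0],[0,0,0],[0,0,0],[0,0,0],[0,0,0]],"fingers":[-1,-1,-1,-1,-1,-1,-1,-1,-1,-1]}'
python3 -m inch '{"translation":[[0,0,-4],[0,0,-8],[0,0,-12],[0,0,-16],[0,0,-20],[0,0,-20],[0,0,-20],[0,0,-20],[0,0,-20],[0,0,-20]],"rotation":[[0,0,0],[0,0,0],[0,0,0],[0,0,0],[0,0,0],[0,0,0],[0,0,0],[0,0,0],[0,0,0],[0,0,0]],"fingers":[-1,-1,-1,-1,-1,-1,-1,-1,-1,-1]}'
python3 - <<'E'
from h import *
for n in ["wrist","side"]:
    w=ctrl.capture(n);cv2.imwrite(f"pics/{n}3.png",w["frame"][:,:,::-1])
E
```

```text
time_s: 4.4
tool_pos: [0.5354, 0.1643, 0.047]
tool_rot: [[-0.137, 0.991, 0.001], [0.991, 0.137, -0.002], [-0.002, 0.001, -1.0]]
wrist_force: [-0.0, -5.1, 7.3]
grip_width: 0.0262
time_s: 5.4
tool_pos: [0.5346, 0.1661, 0.208]
tool_rot: [[-0.138, 0.99, 0.0], [0.99, 0.138, 0.0], [0.0, 0.0, -1.0]]
wrist_force: [0.1, 0.9, -2.7]
grip_width: 0.0262
```

View pics/wrist3.png

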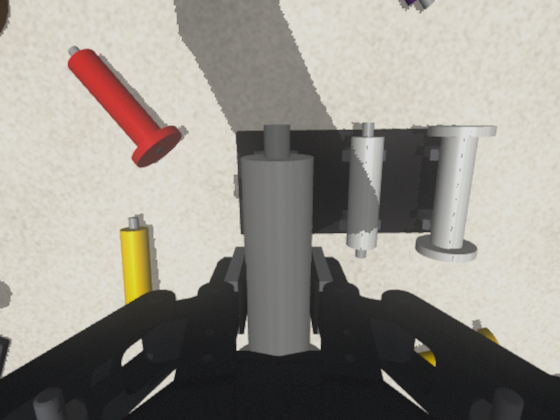

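View pics/side3.png

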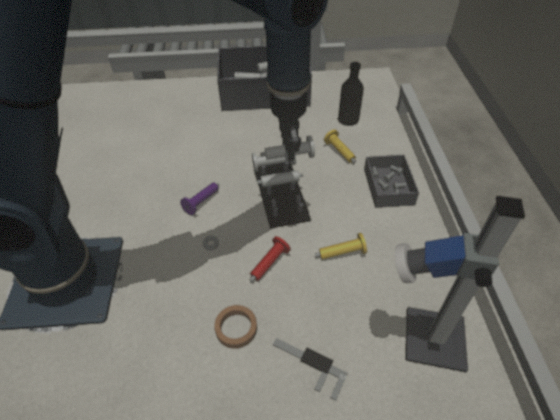

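The roller is held straight in the gripper (wrist view, axis at x about 278). The plain and two-disc rollers are still in their V-blocks. Next I yaw towards the stand and swing across in stages, staying behind the view point.

```bash
python3 -m inch '{"translation":[[0,0,0],[0,0,0],[0,0,0],[-10,2,0],[-20,4,0],[-25,5,0],[-30,6,0],[-30,6,0],[-30,6,0],[-30,6,0]],"rotation":[[0,0,0.136],[0,0,0.136],[0,0,0.136],[0,0,0],[0,0,0],[0,0,0],[0,0,0],[0,0,0],[0,0,0],[0,0,0]],"fingers":[-1,-1,-1,-1,-1,-1,-1,-1,-1,-1]}'
python3 -m inch '{"translation":[[-30,6,0],[-28,6,0],[-25,6,0],[-20,5,0],[-10,3,0],[0,0,0],[0,0,0],[0,0,0],[0,0,0],[0,0,0]],"rotation":[[0,0,0],[0,0,0],[0,0,0],[0,0,0],[-0.06,0,0],[-0.1,0,0],[-0.11,0,0],[-0.11,0,0],[-0.09,0,0],[-0.0536,0,0]],"fingers":[-1,-1,-1,-1,-1,-1,-1,-1,-1,-1]}'
python3 - <<'E'
from h import *
import pickle
cc={}
for n in ["wrist","side","scene"]:
    w=ctrl.capture(n);cc[n]=w;cv2.imwrite(f"pics/{n}4.png",w["frame"][:,:,::-1])
pickle.dump(cc,open("c4.pkl","wb"))
o=ctrl.get_obs();print(o["tool_pos"],o["tool_rot"].round(3),o["joint_positions"].round(2))
E
```

```text
time_s: 6.5
tool_pos: [0.5212, -0.0142, 0.206]
tool_rot: [[0.262, 0.965, -0.001], [0.965, -0.262, -0.0], [-0.001, -0.001, -1.0]]
wrist_force: [0.1, -0.3, -2.0]
grip_width: 0.0266
time_s: 7.5
tool_pos: [0.5106, -0.13, 0.2033]
tool_rot: [[0.265, 0.857, 0.442], [0.964, -0.229, -0.134], [-0.014, 0.461, -0.887]]
wrist_force: [0.4, -0.4, -2.4]
grip_width: 0.0262
[ 0.51489524 -0.12980086  0.20501887] [[ 0.265  0.855  0.446]
 [ 0.964 -0.231 -0.13 ]
 [-0.008  0.465 -0.885]] [ 0.21  0.25 -0.13  2.29  0.74  0.18  0.69]
```

View pics/wrist4.png

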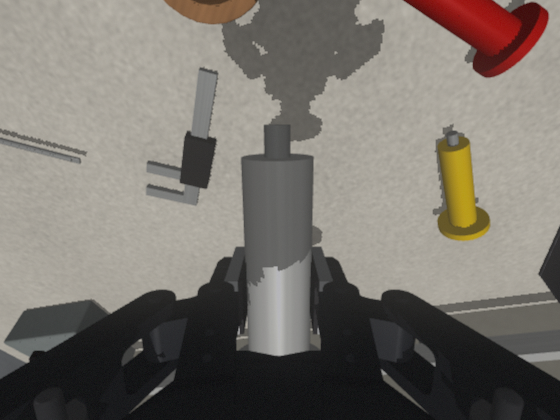

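View pics/side4.png

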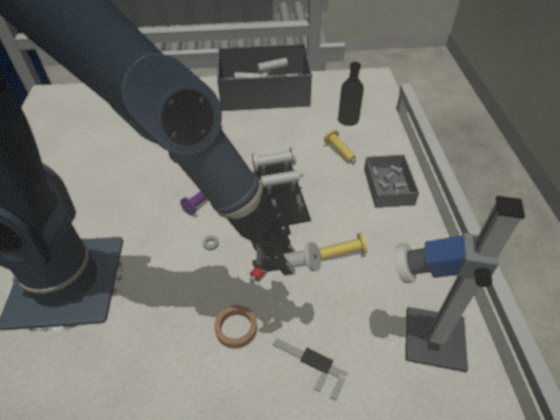

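View pics/scene4.png

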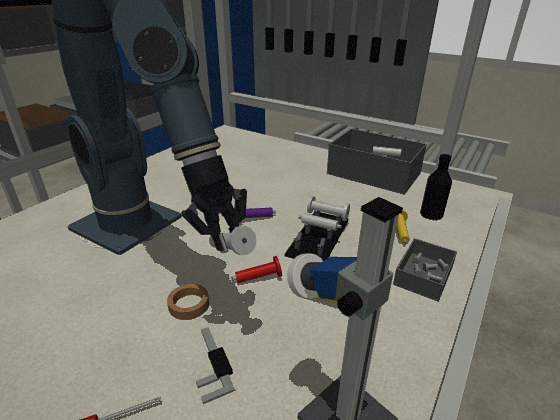

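The tilt stopped at about 27.7° because joint 6 is near its lower stop (0.17). Going further out and lower should free it. I move part of the way first, without turning.

```bash
python3 -m inch '{"translation":[[0.3,1.3,5],[0.3,1.3,5],[0.3,1.3,5],[0.3,1.3,5],[0.3,1.3,5],[0.3,1.3,5],[0.3,1.3,5],[0.3,1.3,5],[0.3,1.3,5],[0.3,1.3,5]],"rotation":[[0,0,0],[0,0,0],[0,0,0],[0,0,0],[0,0,0],[0,0,0],[0,0,0],[0,0,0],[0,0,0],[0,0,0]],"fingers":[-1,-1,-1,-1,-1,-1,-1,-1,-1,-1]}'
cat > goal.py <<'E'
from h import *
from scipy.spatial.transform import Rotation as Ro
def goal(retract=0,yaw=-15.5,view=(0.608,-0.153,0.193),off=(0,53.5,-7.5),pitch=30):
    a=np.radians(yaw);p=np.radians(pitch);d=np.array([np.cos(a),np.sin(a),0])
    y=np.cos(p)*d+[0,0,np.sin(p)]; z=np.sin(p)*d-[0,0,np.cos(p)]; x=np.cross(y,z)
    G=np.c_[x,y,z]; o=ctrl.get_obs();R=o["tool_rot"]
    t=np.array(view)-retract/1000*y-G@np.array(off)/1000
    print("tcp goal",t.round(4),"now",o["tool_pos"].round(4),"j",o["joint_positions"].round(2))
    print("shift tool mm",(R.T@(t-o["tool_pos"])*1000).round(1),"rotvec",Ro.from_matrix(R.T@G).as_rotvec().round(3))
    print("face now",(o["tool_pos"]+R@np.array(off)/1000).round(4),"axis",R[:,1].round(3))
E
python3 -c "
from goal import *
goal(20)"
```

```text
time_s: 8.65
tool_pos: [0.5501, -0.1381, 0.1668]
tool_rot: [[0.27, 0.853, 0.446], [0.963, -0.236, -0.131], [-0.007, 0.465, -0.885]]
wrist_force: [-0.6, 0.1, -3.0]
grip_width: 0.0261
tcp goal [ 0.5503 -0.137   0.1498] now [ 0.5501 -0.1381  0.1668] j [ 0.28  0.36 -0.23  2.26  1.28  0.18  0.16]
shift tool mm [ 1.3 -8.  15.1] rotvec [-0.04   0.007  0.001]
face now [ 0.5924 -0.1498  0.1983] axis [ 0.853 -0.236  0.465]
```

```bash
python3 -m inch '{"translation":[[0.3,0,3],[0.3,0,3],[0.3,0,3],[0.2,1,3],[0.2,1,3],[0,2,0],[0,2,0],[0,0,0],[0,0,0],[0,0,0]],"rotation":[[0,0,0],[0,0,0],[0,0,0],[0,0,0],[0,0,0],[-0.01,0,0],[-0.01,0.002,0],[-0.01,0.003,0],[-0.01,0.002,0],[0,0,0]],"fingers":[-1,-1,-1,-1,-1,-1,-1,-1,-1,-1]}'
python3 - <<'E'
from goal import *
goal(0)
import pickle
cc={}
for n in ["side","scene"]:
    w=ctrl.capture(n);cc[n]=w
pickle.dump(cc,open("c5.pkl","wb"))
a=cv2.resize(cc["side"]["frame"][210:310,260:440,::-1],(720,400),interpolation=cv2.INTER_CUBIC)
b=cv2.resize(cc["scene"]["frame"][200:320,190:390,::-1],(800,480),interpolation=cv2.INTER_CUBIC)
cv2.imwrite("pics/s5.png",a);cv2.imwrite("pics/c5.png",b)
E
```

```text
time_s: 9.65
tool_pos: [0.5616, -0.1396, 0.1563]
tool_rot: [[0.267, 0.835, 0.482], [0.964, -0.231, -0.134], [-0.001, 0.5, -0.866]]
wrist_force: [-0.5, -0.9, -3.1]
grip_width: 0.0264
tcp goal [ 0.567  -0.1416  0.1598] now [ 0.5616 -0.1396  0.1563] j [ 0.35  0.4  -0.31  2.28  1.76  0.21 -0.32]
shift tool mm [-0.5  6.7 -0.1] rotvec [0.    0.    0.001]
face now [ 0.6026 -0.151   0.1895] axis [ 0.835 -0.231  0.5  ]
```

View pics/s5.png

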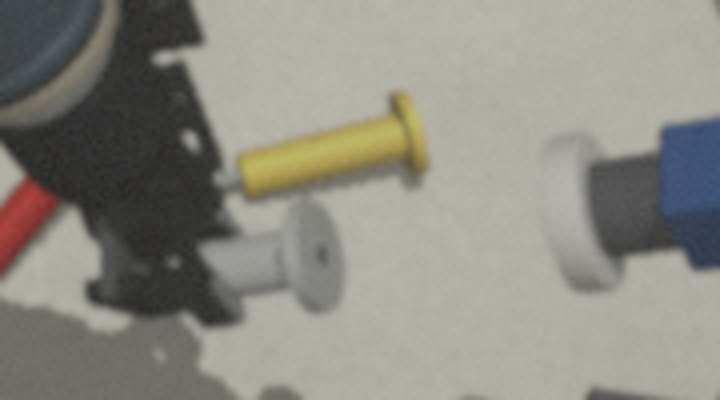

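View pics/c5.png

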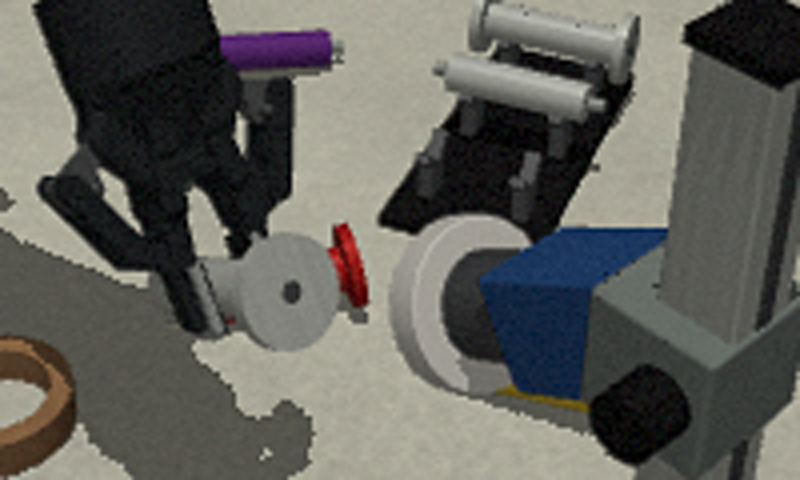

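The side view shows the disc face centre mark at about (340,273.8) and the scene view at about (262.8,273). I triangulate it and check the predicted ring outline.

Run:
```python
from h import *
import pickle
cs=pickle.load(open("c5.pkl","rb"));s,c=cs["side"],cs["scene"]
P=tri([ray(s,340,273.75),ray(c,262.75,273)]);print("face",P.round(4),proj(s,P).round(1),proj(c,P).round(1))
a=np.radians(-15.5);d=np.array([np.cos(a),np.sin(a),0]);x=np.cos(np.pi/6)*d+[0,0,.5];y=np.array([-d[1],d[0],0]);z=np.cross(x,y)
L=np.array([.6997,-.1783,.248]);print("view",(L-.11*x).round(4))
t=np.linspace(0,2*np.pi,90)
for n,o,k,cam in[("side",(260,210),4,s),("scene",(190,200),4,c)]:
    im=cv2.imread("pics/s5.png" if n=="side" else "pics/c5.png")
    for off,col in[(0,(0,0,255)),(.014,(0,255,0))]:
        q=np.array([(proj(cam,L+off*x+.034*(np.cos(u)*y+np.sin(u)*z))-o)*k for u in t])
        cv2.polylines(im,[q.astype(np.int32)],True,col,1)
    cv2.imwrite(f"pics/ov_{n}.png",im)
```

```text
face [ 0.6047 -0.1521  0.1905] [340.  273.6] [262.7 273.1]
view [ 0.6079 -0.1528  0.193 ]
```

View pics/ov_side.png

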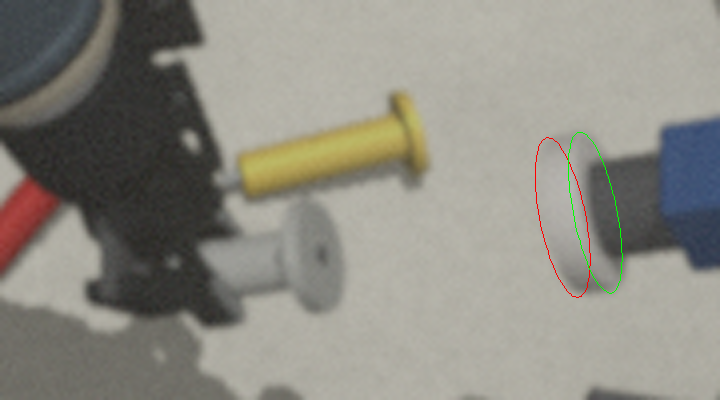

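View pics/ov_scene.png

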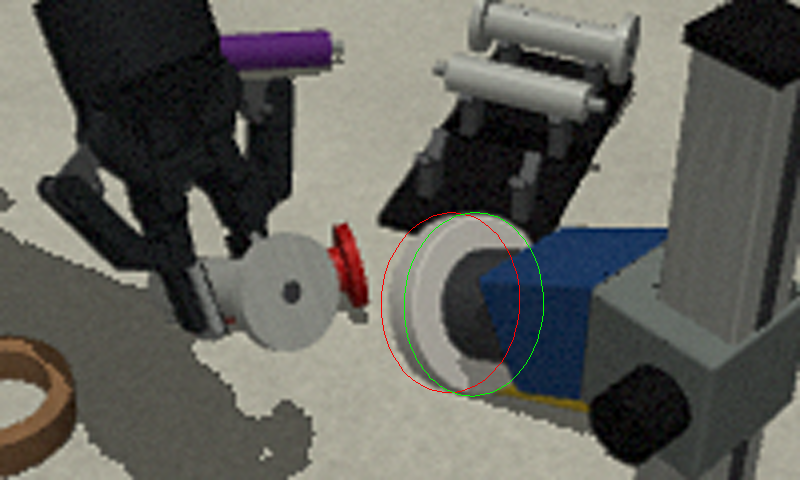

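The predicted front rim sits about 2 mm too far forward in both views, so the view point is near (0.610,-0.1534,0.194). The face is about 7 mm short along the axis and well centred. I move 7 mm along tool y and settle.

```bash
python3 -m inch '{"translation":[[0,1,0],[0,1,0],[0,1,0],[0,1,0],[0,1,0],[0,1,0],[0,1,0],[0,0,0],[0,0,0],[0,0,0]],"rotation":[[0,0,0],[0,0,0],[0,0,0],[0,0,0],[0,0,0],[0,0,0],[0,0,0],[0,0,0],[0,0,0],[0,0,0]],"fingers":[-1,-1,-1,-1,-1,-1,-1,-1,-1,-1]}'
python3 -m inch '{"translation":[[0,0,0],[0,0,0],[0,0,0],[0,0,0],[0,0,0],[0,0,0],[0,0,0],[0,0,0],[0,0,0],[0,0,0]],"rotation":[[0,0,0],[0,0,0],[0,0,0],[0,0,0],[0,0,0],[0,0,0],[0,0,0],[0,0,0],[0,0,0],[0,0,0]],"fingers":[-1,-1,-1,-1,-1,-1,-1,-1,-1,-1]}'
python3 - <<'E'
from goal import *
goal(0,view=(.61,-.1534,.1942))
print(np.abs(ctrl.get_obs()["joint_vel"]).max())
w=ctrl.capture("side");v=ctrl.capture("scene")
a=cv2.resize(w["frame"][210:310,260:460,::-1],(800,400),interpolation=cv2.INTER_CUBIC)
cv2.imwrite("pics/s6.png",a)
cv2.imwrite("pics/c6.png",cv2.resize(v["frame"][200:320,190:390,::-1],(800,480),interpolation=cv2.INTER_CUBIC))
E
```

```text
time_s: 10.75
tool_pos: [0.5675, -0.1408, 0.16]
tool_rot: [[0.267, 0.834, 0.482], [0.964, -0.231, -0.134], [-0.001, 0.501, -0.866]]
wrist_force: [-0.9, -0.2, -2.5]
grip_width: 0.0264
time_s: 11.75
tool_pos: [0.5676, -0.1408, 0.16]
tool_rot: [[0.267, 0.834, 0.482], [0.964, -0.231, -0.134], [-0.0, 0.501, -0.866]]
wrist_force: [-0.8, 0.6, -2.4]
grip_width: 0.0265
tcp goal [ 0.569 -0.142  0.161] now [ 0.5676 -0.1408  0.16  ] j [ 0.34  0.4  -0.29  2.26  1.69  0.2  -0.24]
shift tool mm [-0.8  1.9  0. ] rotvec [0.001 0.    0.001]
face now [ 0.6086 -0.1521  0.1933] axis [ 0.834 -0.231  0.501]
0.0015506280968420813
```

View pics/s6.png

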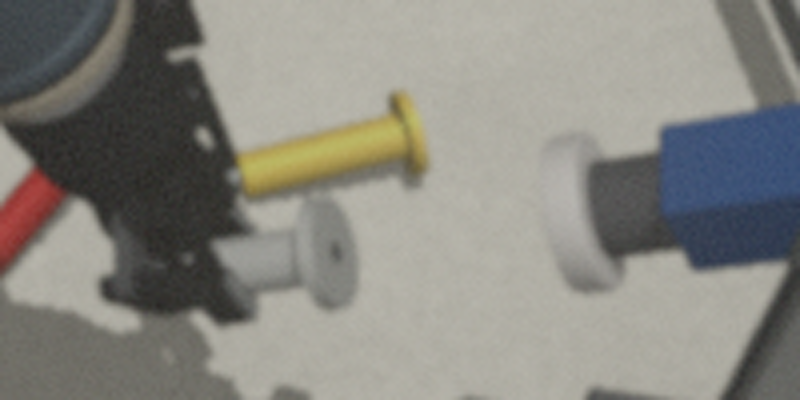

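View pics/c6.png

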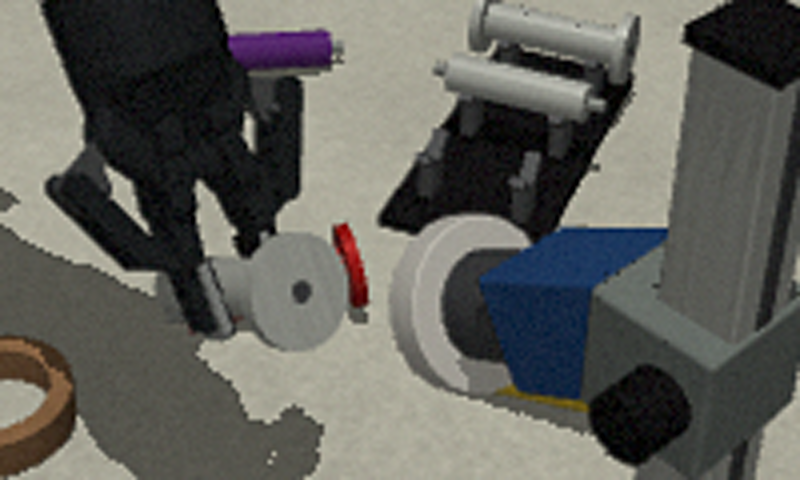

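Both views show the face mark advanced as planned, at side (344,272.8) and scene (265.3,273). The arm is still, the stand is clear and the other two rollers are in place. I hand in.

Run:
```python
from h import *
P=None
s,c=ctrl.capture("side"),ctrl.capture("scene")
print("face",tri([ray(s,344,272.75),ray(c,265.25,273)]).round(4),ctrl.get_obs()["grip_width"])
print(ctrl.hand_in())
```

```text
face [ 0.6114 -0.1536  0.1949] 0.025957070092929677
the job is handed in; nothing more can be done
None
```

I took the one-disc roller out of its V-blocks and handed the job in at about 12 s. It was held up to the camera with the disc face towards the lens. `hand_in` gives no verdict, so the result rests on my own measurements.

| Check | Result |
|---|---|
| Disc face centre, triangulated from two views | (0.611, -0.154, 0.195), about 2 mm from my estimated view point of (0.610, -0.153, 0.194) |
| Disc face centre, from the arm's pose | about 2 mm short of the view point, 2–3 mm from the triangulated value |
| Roller axis against the estimated lens axis | within about 0.1° by the arm's pose; the stand's yaw is known to about 1–2° |
| Grip | 26 mm opening, still closed on the roller |
| Arm motion | joint speeds under 0.002 rad/s |
| Other two rollers | in their V-blocks in the last picture |
| Camera stand | no contact seen in the views |

- **Lens position:** my first estimate was about 2 mm too far forward when I drew it over the pictures. I corrected for that before the last move.
- **Tilt limit:** the tilt first stopped about 2° short because joint 6 was near its lower limit. It reached the full 30° once the arm had moved further out.

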